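Open the board holder by one hole

ROBOT

A 6-joint arm with a two-finger parallel gripper is mounted at the origin on the work surface. World frame = base frame: x ahead of the robot, y to its left, z up, the work surface at z = 0. Lengths are in m, angles in degrees, forces in N, time in s.
With the tool pointing down it reaches from about 0.25 to 0.725 m from the base axis. Payload 9.7 kg.
Tool frame: the origin (TCP) lies at the very end of the fingers, on their centre line; the grasp point (between the pads) lies 19 mm behind it; z points along the fingers, y is the line along which they close (so a half turn about z gives the same grasp; the last joint's range is limited). The gripper opens to 85 mm and grips with 20 to 120 N. Pads are 22 mm wide; open, the fingers measure 114 mm over their backs; the gripper's body (76 mm by 85 mm) begins 54 mm behind the grasp point. The pads swing forward as they close: fully open they stand 13 mm farther back than shut.
Start: joints at [0, 4.979, 10.078, 95.1, 0, 90], TCP at [0.55, -0, 0.231] pointing down, gripper open.
Joint ranges: [-179.16, 179.16], [-48.56, 103.87], [-65.8, 70.77], [-126.05, 130.52], [-82.76, 87.17], [-180, 180]. Speed limits (degrees/s): [127.2, 127.2, 147.25, 180, 180, 180].

INTERFACE

Orientations are given as [roll, pitch, yaw] about the fixed x, y, z axes, in that order (R = Rz(yaw) Ry(pitch) Rx(roll)).
In Python, from workcell import bot gives the robot as it stands.
- The arm moves only by the tool arm_command, never from a script. Its argument "series" is a list of rows, each a list of 4 numbers: the shift along the tool's x, y, z in m, then the turn about the tool's z in rad. A call has exactly 5 rows; each row is the pose to reach, as a shift and turn from the pose commanded when the call began, along the tool's axes at that moment; what a row does not reach only later rows make up. A row lasts 1/10 s, in which the tool goes at most 50 mm and 8.59 degrees, less where a joint would pass 70% of its speed; a pose out of reach is approached as far as the arm can. A call with a gripper value outside its range is refused whole. "hand" is the finger opening in m, from 0 to 0.0854, set as the call begins (left out, the last holds). The fingers move at their own pace and stop on an object; "grip_force" is the grip in N (left out, the last holds). Time passes only in rows, so rows that repeat a pose let the fingers close, or fill a call up. It gives the time, the measured TCP pose, the force, the opening and the grip force at its end, in the units of the state.
- bot.get_obs(): the state, without advancing time (a new reading comes with each control period).
- bot.camera(name): name is "scene" or "side" or "wrist"; returns a dict with "color" (384x512x3 uint8, blue, green, red), "camera_matrix" (3x3 intrinsics, pixels), "dist_coeffs" ([k1, k2, p1, p2, k3] as OpenCV has them; the pictures are not rectified), "xyz" and "orientation" of the camera in the world; the wrist camera has in their place "T_tool_cam" (4x4, takes a point from camera to tool coordinates, whose origin is the TCP and whose axes are the flange's). Camera axes: x right, y up, looking along -z (the intrinsics and any distortion apply to the point x, -y, -z); pixel columns grow to the right and rows downward; lengths in m; the calibration is good to about 2 mm. A picture is of the moment at which its call begins: read the wrist's pose just before it. There is no depth.
- bot.job_done(): hands the job in; it is judged then, once.
Trained networks look in the newest picture that a camera, given by its name, has taken for a name from the list of things; names that differ only in an ending like _2 or _b are one class to them, and where a whole thing is asked for, a point or a joint stands for the part that bears it (a point fixed in the world has none). Each returns a list of dicts, best first, with "confidence" (0 to 1); they miss things now and then, are a little off and sometimes report something else, mostly with a low value. They report only what shows in the picture. A call takes as long as a camera call.
- bot.find_in(camera, target): "location" ([column, row] in pixels, amid what is visible of it).
- bot.mark_of(camera, target): "location" ([column, row] in pixels: a listed point, or the origin of a listed thing).
The state is a dict: "time": time; "q": joint angles; "qd": joint speeds; "joint_efforts": joint torques, N m; "ee_pos": TCP position; "tcp_rot": TCP orientation; "wrist_force": force on the tool from outside, world axes, zero at the start; "torque": the same for the moment, N m; "opening": finger opening in m; "grasp_force": force on a finger pad.
Only numpy, scipy, OpenCV 4.12 (cv2) and the standard library are available. Lean on these libraries where they do the work, as an engineer would, in place of code of your own. Each camera call takes 0.05 s, during which the arm holds its last target. There are 200 camera calls.

TASK

The circuit-board holder on the bench must be opened one step wider for the next repair. On its sliding sleeve press the sprung button in, slide the sleeve away from the fixed bar, and let the button pop out fully in the very next hole of the tube. Handle it gently (never press or push with more than 25 N), and leave the meter, the reel and the loose circuit board where they are.

Things in the scene. Friction and masses are not known exactly. Their poses are not given: they have to be found in the camera images.
- holder: Bolted-down board holder, 245 x 393 mm, 118 mm high: grey end plates carry a square steel tube (18 mm, on the robot's side, axis 100 mm up at holder x = -100 mm) and a round rail (x = +100 mm), both along holder y; hot plate between. A fixed aluminium bar spans them at y = -150 mm; a second bar slides with the sleeve. Origin: on the bench under its centre.
- sleeve (a joint): Slide of the black sleeve along the tube, m: 0 at the start, in the first hole; grows away from the fixed bar (holder +y); stop at 0.125. Friction 2 to 4 N. The holes are in the tube's underside, unseen: the next lies somewhere 0.039 to 0.065 on (it varies), the one after it 0.055 further. About 1 mm of play each way in a hole; button out = sleeve locked.
- button (a joint): How far the button is pressed in, m: 0 fully out (in a hole), 0.007 at its stop. Sleeve free beyond 0.0045 (5 mm is safe). Between holes the let-go button stays in at about 0.0045, its pin rubbing on the tube; over a hole it springs out to 0. Spring: 2.4 N at 0, 8 N at 0.007.
- button_top (a point): Centre of the round top face of the button: 20 mm across, bare aluminium, 8 mm above the sleeve's top when out (then 121 mm above the bench), pressed straight down; moves with the button. z up, y the direction in which the sleeve must slide (holder y).
- outer_lug (a point): On the sleeve (black, 26 mm wide, 80 mm long, top 113 mm above the bench): middle of the top edge of the inner face of the outer lug, an upright block 26 mm wide, 8 mm thick, 30 mm tall above the sleeve's top, 30 mm from the button's centre to +y; it can be pushed. An equal lug stands on the other side. Axes as the button's.
- meter: Loose yellow hand meter lying flat, 85 x 160 mm, 44 mm high; origin under its centre. Leave alone.
- reel: Loose solder reel standing on its flange, 52 mm across, 50 mm high; origin under its centre. Leave alone.
- circuit: Loose green circuit board lying flat, 100 x 140 mm, 17 mm high with parts; origin under its centre. Leave alone.

How it is judged:
By the outcome, as a careful person would: the job done as asked, in the order asked, and still so for the second after the job is handed in, with the robot touching nothing.
It also fails if it takes over 35 s, if anything falls off the work surface, if the arm or the gripper's body presses on something with over 40 N, if the wrist force passes 120 N, or if a joint passes its speed limit or range.

## Working session

There is one attempt and no reset: what is moved stays moved. The work goes in short steps, Python scripts to look and compute and a tool call to move; the robot and the scene stay as the last step left them, time stands still between calls to the robot, and variables do not carry over. Pictures are saved under pics/ and viewed, at most 10 in all, crops included, and the job is handed in when it is done.

Besides the shell and the picture viewer there is one more tool, called after "Call:" by a JSON object that holds its "fn" and its "kwargs", one argument or row to a line. arm_command: Moves the arm, as the interface text tells. Its arguments: {"type":"object","properties":{"series":{"type":"array"},"hand":{"type":"number"},"grip_force":{"type":"number"}},"required":["series"]}

```bash
mkdir -p pics; cat > h.py <<'E'
import numpy as np,cv2
from scipy.spatial.transform import Rotation as R
from workcell import bot
def cam(n):
    o=bot.get_obs(); c=bot.camera(n)
    if 'T_tool_cam' in c:
        T=np.eye(4);T[:3,:3]=R.from_euler('xyz',o['tcp_rot'],degrees=True).as_matrix();T[:3,3]=o['ee_pos'];T=T@np.array(c['T_tool_cam'])
    else:
        T=np.eye(4);T[:3,3]=c['xyz'];q=np.array(c['orientation']);T[:3,:3]=q if q.shape==(3,3) else R.from_euler('xyz',q,degrees=True).as_matrix()
    c['T']=T;return c
def ray(c,px):
    u=cv2.undistortPoints(np.array([[px]],float),np.array(c['camera_matrix']),np.array(c['dist_coeffs']))[0,0]
    d=c['T'][:3,:3]@np.array([u[0],-u[1],-1]);return c['T'][:3,3],d/np.linalg.norm(d)
def atz(c,px,z):
    o,d=ray(c,px);return o+d*(z-o[2])/d[2]
E
python3 - <<'E'
from h import *
print(bot.get_obs())
for n in ['scene','side','wrist']:
    c=cam(n);cv2.imwrite(f'pics/{n}0.png',c['color']);print(n,c['T'].round(3).tolist())
    for t,z in [('button_top',.121),('outer_lug',.143),('holder',0),('meter',0),('reel',0),('circuit',0)]:
        for r in bot.mark_of(n,t)[:2]: print(t,r['confidence'],np.round(r['location'],1),atz(c,r['location'],z).round(4))
a=[cv2.imread(f'pics/{n}0.png') for n in ['scene','side']]
cv2.imwrite('pics/a.png',cv2.resize(np.vstack(a),(400*2*384//576//1,600)) if 0 else np.vstack(a)[:, :][::1][:768])
E
```

```text
{'time': 0.0, 'q': array([ 8.56828065e-04,  5.01000451e+00,  1.00352320e+01,  9.51000564e+01,
       -1.01503931e-03,  9.00016847e+01]), 'qd': array([ 0.01709527, -0.04009372,  0.10057226, -0.04569851, -0.10820694,
        0.06594844]), 'joint_efforts': array([ 7.68234549e-04, -5.20392072e+01,  4.64802504e+01,  1.63646933e-02,
        2.23589603e-05, -6.77332673e-05]), 'ee_pos': array([5.49770226e-01, 3.17252607e-06, 2.30600554e-01]), 'tcp_rot': array([-1.79925171e+02,  1.01723863e-03,  8.99991735e+01]), 'wrist_force': array([ 0.39955   , -0.10193509,  0.13628727]), 'torque': array([-0.05088757,  0.00768381,  0.00628015]), 'grasp_force': 0.0, 'opening': 0.08571265708327379}
scene [[0.677, -0.61, 0.411, 0.955], [0.736, 0.556, -0.387, -0.351], [0.007, 0.564, 0.826, 0.913], [0.0, 0.0, 0.0, 1.0]]
button_top 0.54 [240.2 188. ] [ 0.5266 -0.0288  0.121 ]
outer_lug 0.76 [250.9 181.2] [ 0.5409 -0.0049  0.143 ]
holder 0.8 [281.3 222.3] [0.6229 0.0298 0.    ]
meter 0.74 [346.2 158.6] [0.5979 0.3331 0.    ]
reel 0.6 [172.2 256.3] [ 0.5045 -0.2497  0.    ]
circuit 0.96 [199.9 296.6] [ 0.6376 -0.261   0.    ]
side [[-0.986, 0.125, -0.106, 0.438], [-0.164, -0.764, 0.624, 0.835], [-0.003, 0.633, 0.774, 1.078], [0.0, 0.0, 0.0, 1.0]]
button_top 0.6 [276.1 164.1] [ 0.5265 -0.0297  0.121 ]
outer_lug 0.9 [275.5 168.9] [0.5236 0.0082 0.143 ]
holder 0.72 [237.1 197.2] [0.6363 0.0146 0.    ]
meter 0.69 [225.6 294.6] [0.6049 0.3362 0.    ]
reel 0.69 [288.5 141.8] [ 0.5101 -0.2467  0.    ]
circuit 0.61 [249.5 133.2] [ 0.6474 -0.2665  0.    ]
wrist [[1.0, -0.0, -0.0, 0.549], [0.0, 0.959, 0.285, 0.072], [0.0, -0.285, 0.959, 0.374], [0.0, 0.0, 0.0, 1.0]]
button_top 0.76 [232.5 221.2] [ 0.5274 -0.0337  0.121 ]
outer_lug 0.97 [231.6 199.8] [ 0.529  -0.0041  0.143 ]
outer_lug 0.72 [235.8 219.5] [ 0.5323 -0.0229  0.143 ]
holder 0.72 [313.5 150. ] [0.63   0.0204 0.    ]
circuit 0.73 [309.8 322.6] [ 0.6426 -0.2685  0.    ]
```

View pics/wrist0.png

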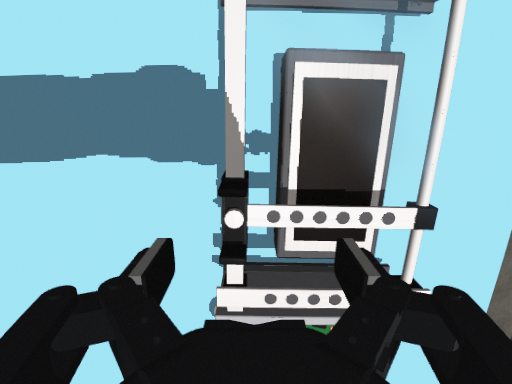

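View pics/scene0.png

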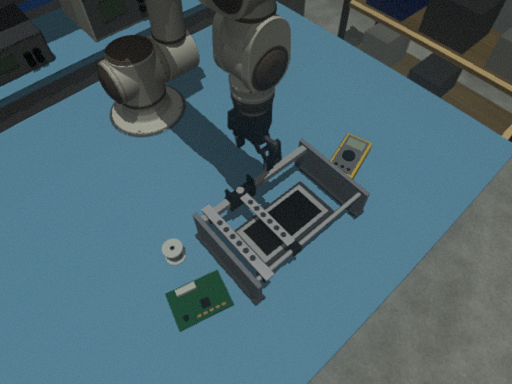

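The wrist view shows the button at about (233,219) and the outer lug at (232,190), with the sleeve on the left-hand tube. The tube runs almost straight up the picture, which is world +y. The scene view shows the reel, circuit and meter well clear of it.

Next I'll measure the holder's yaw from the tube edges.

```bash
python3 - <<'E'
from h import *
c=cam('wrist');g=c['color'].min(2).astype(int)
# tube edges by gray gradient
L=[]
for r in list(range(15,175,16))+[270,276]:
    row=c['color'][r].astype(int); sat=row.max(1)-row.min(1)
    x=np.where(sat[215:255]<25)[0]+215
    if len(x): 
        m=[x.min(),x.max()+0.]; p=[atz(c,[v,r],.109) for v in m]; L.append((r,*m,*np.round(p[0][:2],4),*np.round(p[1][:2],4)))
for l in L: print(*l)
E
```

```text
15 225 245.0 0.5239 0.1519 0.5411 0.1519
31 225 245.0 0.5236 0.1393 0.541 0.1393
47 225 245.0 0.5232 0.1264 0.5409 0.1264
63 225 245.0 0.5229 0.1133 0.5408 0.1132
79 225 244.0 0.5226 0.0998 0.5398 0.0998
95 225 244.0 0.5222 0.086 0.5396 0.0859
111 225 244.0 0.5218 0.0718 0.5395 0.0717
127 225 244.0 0.5214 0.0572 0.5394 0.0572
143 226 244.0 0.5219 0.0421 0.5392 0.0421
159 226 243.0 0.5215 0.0266 0.5381 0.0266
270 224 254.0 0.5156 -0.0971 0.5488 -0.097
276 223 254.0 0.5142 -0.1048 0.5488 -0.1047
```

Call:
{"fn": "arm_command", "kwargs": {
  "series": [
    [0, 0, 0, -0.149],
    [0, 0, 0, -0.298],
    [0, 0, 0, -0.447],
    [0, 0, 0, -0.596],
    [0, 0, 0, -0.745]
  ],
  "hand": 0.009
}}

```text
time: 1.6
ee_pos: [0.55, 0.0, 0.2313]
tcp_rot: [-180.0, -0.0, 133.0]
wrist_force: [-0.3, -0.5, 0.4]
opening: 0.0121
grasp_force: 0.0
```

Call:
{"fn": "arm_command", "kwargs": {
  "series": [
    [0, -0.006, 0.01, -0.149],
    [0, -0.012, 0.02, -0.298],
    [0, -0.018, 0.03, -0.447],
    [0, -0.024, 0.04, -0.596],
    [0, -0.03, 0.04, -0.745]
  ]
}}

```text
time: 2.1
ee_pos: [0.5272, -0.0204, 0.1898]
tcp_rot: [-180.0, -0.1, 175.7]
wrist_force: [-0.3, 0.3, 0.2]
opening: 0.0091
grasp_force: 0.0
```

Call:
{"fn": "arm_command", "kwargs": {
  "series": [
    [0, 0, 0, -0.061],
    [0, 0, 0, -0.061],
    [0, 0, 0, -0.061],
    [0, 0, 0, -0.061],
    [0, 0, 0, -0.061]
  ]
}}

```text
time: 2.6
ee_pos: [0.528, -0.0203, 0.1913]
tcp_rot: [-180.0, 0.0, 178.8]
wrist_force: [-1.6, -0.0, -0.1]
opening: 0.009
grasp_force: 0.0
```

```bash
python3 - <<'E'
from h import *
o=bot.get_obs();print(o['time'],o['ee_pos'],o['tcp_rot'],o['opening'],o['wrist_force'])
c=cam('wrist');cv2.imwrite('pics/w1.png',c['color'])
for t,z in [('button_top',.121),('outer_lug',.143)]:
    for r in bot.mark_of('wrist',t)[:2]: print(t,r['confidence'],np.round(r['location'],1),atz(c,r['location'],z).round(4))
E
```

```text
2.6 [ 0.52803422 -0.02028309  0.19128785] [-1.79997565e+02  2.61238916e-03  1.78817125e+02] 0.009017509566999576 [-1.55557446 -0.01235149 -0.11386696]
button_top 0.62 [239.7 206.3] [ 0.5303 -0.0326  0.121 ]
outer_lug 0.83 [279.  212.3] [ 0.5278 -0.0021  0.143 ]
outer_lug 0.28 [507.9 221.9] [0.5401 0.1779 0.143 ]
```

View pics/w1.png

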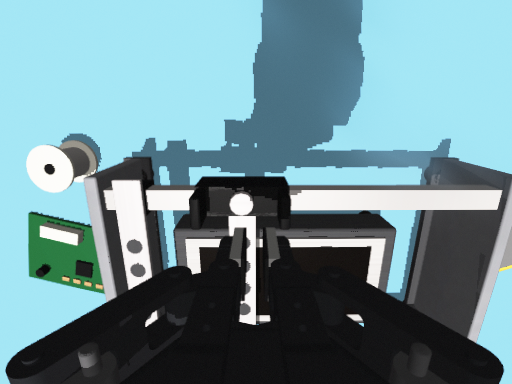

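The wrist view shows the button at (241,204) and the outer lug at (279,212). The fingers are a few mm too far toward the lug, so I'll shift 5 mm in −y and go down.

Call:
{"fn": "arm_command", "kwargs": {
  "series": [
    [-0.001, -0.005, 0.0, 0],
    [-0.001, -0.005, 0.02, 0],
    [-0.001, -0.005, 0.04, 0],
    [-0.001, -0.005, 0.055, 0],
    [-0.001, -0.005, 0.064, 0]
  ]
}}

```text
time: 3.25
ee_pos: [0.5284, -0.0255, 0.1259]
tcp_rot: [180.0, -0.1, 178.9]
wrist_force: [-0.5, 0.3, 0.4]
opening: 0.0089
grasp_force: 0.0
```

Call:
{"fn": "arm_command", "kwargs": {
  "series": [
    [0, 0, 0.001, 0],
    [0, 0, 0.003, 0],
    [0, 0, 0.005, 0],
    [0, 0, 0.007, 0],
    [0, 0, 0.008, 0]
  ]
}}

```text
time: 3.75
ee_pos: [0.5293, -0.0254, 0.1198]
tcp_rot: [-180.0, 0.1, 178.9]
wrist_force: [0.5, 0.2, 3.9]
opening: 0.009
grasp_force: 1.6
```

Call:
{"fn": "arm_command", "kwargs": {
  "series": [
    [0, 0, 0.001, 0],
    [0, 0, 0.002, 0],
    [0, 0, 0.003, 0],
    [0, 0, 0.004, 0],
    [0, 0, 0.004, 0]
  ]
}}

```text
time: 4.25
ee_pos: [0.5292, -0.0254, 0.1158]
tcp_rot: [-180.0, 0.1, 178.9]
wrist_force: [0.6, -0.5, 6.4]
opening: 0.0091
grasp_force: 3.2
```

Call:
{"fn": "arm_command", "kwargs": {
  "series": [
    [0, 0, 0.001, 0],
    [0, 0.001, 0.001, 0],
    [0, 0.002, 0.001, 0],
    [0, 0.003, 0.001, 0],
    [0, 0.004, 0.001, 0]
  ]
}}

```text
time: 4.75
ee_pos: [0.5293, -0.0217, 0.115]
tcp_rot: [-180.0, 0.1, 178.8]
wrist_force: [0.2, -2.5, 7.2]
opening: 0.0092
grasp_force: 3.5
```

Call:
{"fn": "arm_command", "kwargs": {
  "series": [
    [0, 0.001, 0, 0],
    [0, 0.002, 0, 0],
    [0, 0.003, 0, 0],
    [0, 0.004, 0, 0],
    [0, 0.005, 0, 0]
  ]
}}

```text
time: 5.25
ee_pos: [0.5294, -0.0167, 0.115]
tcp_rot: [-180.0, 0.1, 178.9]
wrist_force: [0.1, -1.8, 7.4]
opening: 0.0091
grasp_force: 3.5
```

Call:
{"fn": "arm_command", "kwargs": {
  "series": [
    [0, 0.002, 0, 0],
    [0, 0.004, 0, 0],
    [0, 0.006, 0, 0],
    [0, 0.008, 0, 0],
    [0, 0.01, 0, 0]
  ]
}}

```text
time: 5.75
ee_pos: [0.5296, -0.0067, 0.115]
tcp_rot: [-180.0, 0.1, 178.9]
wrist_force: [0.8, -1.6, 8.0]
opening: 0.0095
grasp_force: 3.5
```

```bash
python3 - <<'E'
from h import *
o=bot.get_obs();print(o['time'],o['ee_pos'],o['wrist_force'])
c=cam('wrist');cv2.imwrite('pics/w2.png',c['color'])
for t,z in [('button_top',.115),('outer_lug',.143)]:
    for r in bot.mark_of('wrist',t)[:2]: print(t,r['confidence'],np.round(r['location'],1),atz(c,r['location'],z).round(4))
E
```

```text
5.75 [ 0.52960589 -0.00666002  0.11501172] [ 0.80363316 -1.58220731  8.02911941]
button_top 0.92 [245.6 240.4] [ 0.5278 -0.0118  0.115 ]
outer_lug 0.59 [303.9 268.7] [0.5294 0.017  0.143 ]
```

View pics/w2.png

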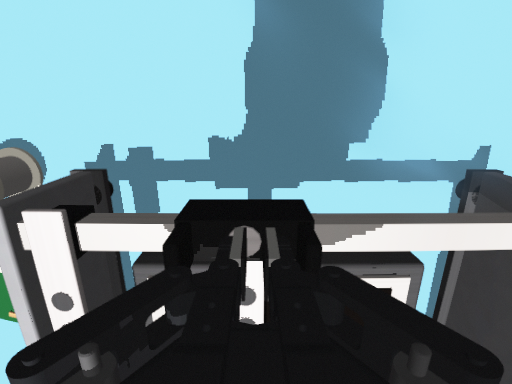

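The button is at (246,240) and the lug at (304,269), so the sleeve has moved about 19 mm with the fingers. I'll drag it 10 mm more, then lift off the button and push on the lug only.

Call:
{"fn": "arm_command", "kwargs": {
  "series": [
    [0, 0.003, 0, 0],
    [0, 0.006, 0, 0],
    [0, 0.008, 0, 0],
    [0, 0.01, 0, 0],
    [0, 0.01, 0, 0]
  ]
}}

```text
time: 6.4
ee_pos: [0.5298, 0.0036, 0.115]
tcp_rot: [-180.0, 0.1, 178.9]
wrist_force: [0.2, 0.4, 6.8]
opening: 0.0093
grasp_force: 3.5
```

Call:
{"fn": "arm_command", "kwargs": {
  "series": [
    [0, -0.001, -0.004, 0],
    [0, -0.001, -0.009, 0],
    [0, -0.001, -0.014, 0],
    [0, -0.001, -0.016, 0],
    [0, -0.001, -0.016, 0]
  ]
}}

```text
time: 6.9
ee_pos: [0.5295, 0.0026, 0.1305]
tcp_rot: [180.0, 0.0, 178.9]
wrist_force: [-0.1, 0.7, 1.0]
opening: 0.009
grasp_force: 0.0
```

```bash
python3 - <<'E'
from h import *
o=bot.get_obs();print(o['time'],o['ee_pos'],o['wrist_force'])
c=cam('wrist');cv2.imwrite('pics/w3.png',c['color'])
for t,z in [('button_top',.1165),('outer_lug',.143)]:
    for r in bot.mark_of('wrist',t)[:2]: print(t,r['confidence'],np.round(r['location'],1),atz(c,r['location'],z).round(4))
E
```

```text
6.9 [0.52949001 0.00264342 0.13051326] [-0.13023049  0.69357325  1.01169605]
button_top 0.76 [246.5 236.3] [ 0.5319 -0.0025  0.1165]
outer_lug 0.87 [301.3 252.5] [0.5292 0.0275 0.143 ]
```

Call:
{"fn": "arm_command", "kwargs": {
  "series": [
    [0, 0.002, 0, 0],
    [0, 0.004, 0, 0],
    [0, 0.006, 0, 0],
    [0, 0.007, 0, 0],
    [0, 0.008, 0, 0]
  ]
}}

```text
time: 7.55
ee_pos: [0.5295, 0.0101, 0.1302]
tcp_rot: [-179.9, -0.0, 178.8]
wrist_force: [0.2, -6.4, 0.4]
opening: 0.0092
grasp_force: 2.8
```

Call:
{"fn": "arm_command", "kwargs": {
  "series": [
    [0, 0.0008, 0, 0],
    [0, 0.0016, 0, 0],
    [0, 0.0024, 0, 0],
    [0, 0.0032, 0, 0],
    [0, 0.004, 0, 0]
  ]
}}

```text
time: 8.05
ee_pos: [0.5296, 0.0139, 0.1302]
tcp_rot: [-179.9, -0.0, 178.8]
wrist_force: [0.1, -6.4, -1.0]
opening: 0.0093
grasp_force: 2.8
```

Call:
{"fn": "arm_command", "kwargs": {
  "series": [
    [0, 0.0006, 0, 0],
    [0, 0.0012, 0, 0],
    [0, 0.0018, 0, 0],
    [0, 0.0024, 0, 0],
    [0, 0.003, 0, 0]
  ]
}}

```text
time: 8.55
ee_pos: [0.5296, 0.0168, 0.1302]
tcp_rot: [-179.9, -0.0, 178.8]
wrist_force: [0.2, -5.8, -0.2]
opening: 0.0088
grasp_force: 2.8
```

Call:
{"fn": "arm_command", "kwargs": {
  "series": [
    [0, 0.0005, 0, 0],
    [0, 0.001, 0, 0],
    [0, 0.0015, 0, 0],
    [0, 0.002, 0, 0],
    [0, 0.002, 0, 0]
  ]
}}

```text
time: 9.05
ee_pos: [0.5297, 0.0189, 0.1302]
tcp_rot: [-179.9, -0.0, 178.8]
wrist_force: [-0.1, -5.6, -0.1]
opening: 0.0087
grasp_force: 2.6
```

Call:
{"fn": "arm_command", "kwargs": {
  "series": [
    [0, 0.0005, 0, 0],
    [0, 0.001, 0, 0],
    [0, 0.0015, 0, 0],
    [0, 0.002, 0, 0],
    [0, 0.002, 0, 0]
  ]
}}

```text
time: 9.55
ee_pos: [0.5297, 0.0209, 0.1302]
tcp_rot: [-179.9, -0.0, 178.8]
wrist_force: [-1.0, -5.0, -0.2]
opening: 0.0092
grasp_force: 2.7
```

Call:
{"fn": "arm_command", "kwargs": {
  "series": [
    [0, 0.0005, 0, 0],
    [0, 0.001, 0, 0],
    [0, 0.0015, 0, 0],
    [0, 0.002, 0, 0],
    [0, 0.002, 0, 0]
  ]
}}

```text
time: 10.05
ee_pos: [0.5298, 0.0229, 0.1303]
tcp_rot: [-179.9, -0.0, 178.8]
wrist_force: [-0.6, -6.3, 0.0]
opening: 0.0089
grasp_force: 2.7
```

Call:
{"fn": "arm_command", "kwargs": {
  "series": [
    [0, 0.0005, 0, 0],
    [0, 0.001, 0, 0],
    [0, 0.0015, 0, 0],
    [0, 0.002, 0, 0],
    [0, 0.002, 0, 0]
  ]
}}

```text
time: 10.55
ee_pos: [0.5298, 0.0249, 0.1302]
tcp_rot: [-179.9, -0.0, 178.8]
wrist_force: [0.0, -5.6, 0.5]
opening: 0.0088
grasp_force: 2.7
```

Call:
{"fn": "arm_command", "kwargs": {
  "series": [
    [0, 0.0005, 0, 0],
    [0, 0.001, 0, 0],
    [0, 0.0015, 0, 0],
    [0, 0.002, 0, 0],
    [0, 0.002, 0, 0]
  ]
}}

```text
time: 11.05
ee_pos: [0.5298, 0.0269, 0.1302]
tcp_rot: [-179.9, -0.0, 178.8]
wrist_force: [-0.1, -4.7, 0.6]
opening: 0.0086
grasp_force: 2.6
```

Call:
{"fn": "arm_command", "kwargs": {
  "series": [
    [0, 0.0005, 0, 0],
    [0, 0.001, 0, 0],
    [0, 0.0015, 0, 0],
    [0, 0.002, 0, 0],
    [0, 0.002, 0, 0]
  ]
}}

```text
time: 11.55
ee_pos: [0.5299, 0.0296, 0.1302]
tcp_rot: [-180.0, -0.0, 178.9]
wrist_force: [-0.6, -1.7, -0.7]
opening: 0.0089
grasp_force: 1.0
```

The push force has dropped, which suggests the button popped out. I'll test the lock with a small push.

Call:
{"fn": "arm_command", "kwargs": {
  "series": [
    [0, 0.0005, 0, 0],
    [0, 0.001, 0, 0],
    [0, 0.001, 0, 0],
    [0, 0.001, 0, 0],
    [0, 0.001, 0, 0]
  ]
}}

```text
time: 12.05
ee_pos: [0.5299, 0.0307, 0.1303]
tcp_rot: [180.0, -0.0, 178.9]
wrist_force: [-0.3, -1.5, -0.7]
opening: 0.009
grasp_force: 0.6
```

Call:
{"fn": "arm_command", "kwargs": {
  "series": [
    [0, 0.0005, 0, 0],
    [0, 0.001, 0, 0],
    [0, 0.001, 0, 0],
    [0, 0.001, 0, 0],
    [0, 0.001, 0, 0]
  ]
}}

```text
time: 12.55
ee_pos: [0.5299, 0.0312, 0.1303]
tcp_rot: [-179.9, -0.0, 178.8]
wrist_force: [-0.9, -5.4, -0.9]
opening: 0.0086
grasp_force: 2.5
```

The force rose and the motion stopped short of the command, so the sleeve is locked. I'll back off and lift.

Call:
{"fn": "arm_command", "kwargs": {
  "series": [
    [0, -0.004, 0, 0],
    [0, -0.008, 0, 0],
    [0, -0.008, -0.02, 0],
    [0, -0.008, -0.05, 0],
    [0, -0.008, -0.07, 0]
  ]
}}

```text
time: 13.05
ee_pos: [0.53, 0.0236, 0.2022]
tcp_rot: [180.0, 0.1, 178.9]
wrist_force: [0.2, 0.9, 0.1]
opening: 0.0089
grasp_force: 0.0
```

```bash
python3 - <<'E'
from h import *
o=bot.get_obs();print(o['time'],o['ee_pos'],o['wrist_force'])
cs={n:cam(n) for n in ('wrist','side','scene')}
for n,c in cs.items():
  for t,z in [('button_top',.121),('outer_lug',.143)]:
    for r in bot.mark_of(n,t)[:1]: print(n,t,r['confidence'],np.round(r['location'],1),atz(c,r['location'],z).round(4))
w=cs['wrist']['color'];b=bot.mark_of('wrist','button_top')[0]['location'];x,y=map(int,b)
cv2.imwrite('pics/w4.png',cv2.resize(w[max(0,y-60):y+60,max(0,x-80):x+80],None,fx=5,fy=5,interpolation=2))
E
```

```text
13.05 [0.5299939 0.0235919 0.2021615] [0.21648929 0.94959421 0.06187859]
wrist button_top 0.58 [247.1 199. ] [0.5297 0.0173 0.121 ]
wrist outer_lug 0.77 [284.5 207.7] [0.5303 0.0471 0.143 ]
side button_top 0.62 [273.1 177.1] [0.5281 0.0203 0.121 ]
side outer_lug 0.88 [270.2 179.2] [0.5328 0.0477 0.143 ]
scene button_top 0.4 [255.3 180.1] [0.5341 0.0156 0.121 ]
scene outer_lug 0.98 [264.4 168.3] [0.534 0.047 0.143]
```

View pics/w4.png

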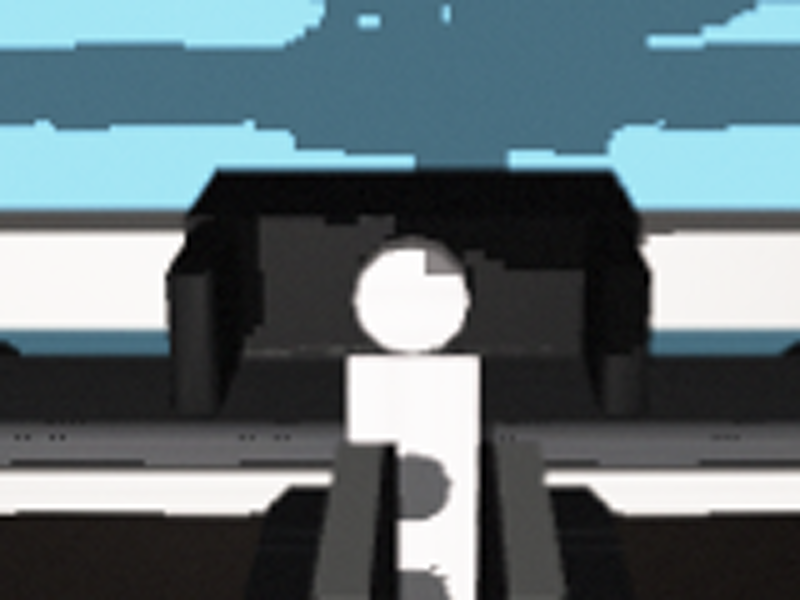

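The crop shows the round button top fully visible between the two lugs, and the sleeve has moved about 50 mm. I'll confirm the lock with a firmer, still gentle, push on the lug.

Call:
{"fn": "arm_command", "kwargs": {
  "series": [
    [0, 0, 0.03, 0],
    [0, 0, 0.06, 0],
    [0, 0, 0.071, 0],
    [0, 0.003, 0.071, 0],
    [0, 0.006, 0.071, 0]
  ]
}}

```text
time: 14.05
ee_pos: [0.5303, 0.0298, 0.1303]
tcp_rot: [180.0, 0.0, 178.9]
wrist_force: [0.3, -0.3, -0.3]
opening: 0.0091
grasp_force: 0.0
```

Call:
{"fn": "arm_command", "kwargs": {
  "series": [
    [0, 0.0005, 0, 0],
    [0, 0.001, 0, 0],
    [0, 0.0015, 0, 0],
    [0, 0.002, 0, 0],
    [0, 0.002, 0, 0]
  ]
}}

```text
time: 14.55
ee_pos: [0.5304, 0.0312, 0.13]
tcp_rot: [-179.9, 0.1, 178.8]
wrist_force: [0.9, -4.9, 3.8]
opening: 0.009
grasp_force: 2.6
```

Call:
{"fn": "arm_command", "kwargs": {
  "series": [
    [0, 0.0003, 0, 0],
    [0, 0.0006, 0, 0],
    [0, 0.0008, 0, 0],
    [0, 0.0008, 0, 0],
    [0, 0.0008, 0, 0]
  ]
}}

```text
time: 15.05
ee_pos: [0.5303, 0.0314, 0.1299]
tcp_rot: [-179.9, 0.1, 178.8]
wrist_force: [0.7, -9.0, 5.9]
opening: 0.009
grasp_force: 4.4
```

It held at 9 N without moving, so it is locked. Now I'll retreat and hand in.

Call:
{"fn": "arm_command", "kwargs": {
  "series": [
    [0, -0.004, 0, 0],
    [0, -0.008, 0, 0],
    [0, -0.009, -0.02, 0],
    [0, -0.009, -0.05, 0],
    [0, -0.009, -0.08, 0]
  ]
}}

```text
time: 15.55
ee_pos: [0.5293, 0.0235, 0.2096]
tcp_rot: [180.0, -0.1, 178.9]
wrist_force: [0.9, -0.4, 0.2]
opening: 0.0085
grasp_force: 0.0
```

```bash
python3 - <<'E'
from h import *
o=bot.get_obs();print(o['time'],o['ee_pos'],o['wrist_force'])
c=cam('wrist')
for t,z in [('button_top',.121),('outer_lug',.143)]:
    for r in bot.mark_of('wrist',t)[:1]: print(t,r['confidence'],atz(c,r['location'],z).round(4))
print(bot.job_done())
E
```

```text
15.55 [0.52926811 0.02345724 0.20958162] [ 0.92252834 -0.38201538  0.20088889]
button_top 0.9 [0.5294 0.0184 0.121 ]
outer_lug 0.76 [0.5307 0.0477 0.143 ]
the job is handed in; nothing more can be done
None
```

The sleeve was slid about 50 mm, the button popped out in the next hole and the sleeve held against a 9 N test push; measured forces stayed at about 11 N or less, and the job was handed in at about 16 s.

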